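# Mount a fresh carrier-gas trap in its ring stand and hold it for clamping

## Task

Change the carrier-gas trap: first seat the white reducing sleeve fully home in the upper ring of the stand and let go of it, so that the slimmer trap will fit. Then take the fresh trap (orange beads) from the rack and ease it, upright, down through the sleeve and on through the lower ring until its whole lower brass fitting sticks out below the lower ring, without letting it touch the base plate. Finish while still holding the trap there, hanging clear of the base, so that a colleague can join the gas line and tighten the clamp screws; the glass must not be forced, and the spent trap (dark green beads), the leak detector and the spanners stay where they are.

Things in the scene. Friction and masses are not known exactly. Their poses are not given: they have to be found in the camera images.
- ring_stand: heavy, immovable ring stand: grey base plate 150 x 88 mm, 12 mm thick, steel post 13 mm thick and 146 mm high, two aluminium rings one above the other on one vertical axis. Origin on that axis at the surface; z up; x from the ring axis to the post (centre at x = 72 mm). Base plate x -45 to 105, y -44 to 44 mm. A black thumbscrew sticks out of each ring to +y and of each boss head to +x
- upper_ring_mouth (a point): centre of the top face of the upper ring, 125 mm above the surface. Ring outside diameter 44 mm, 15 mm deep, bore 30 mm, widened to 34 mm by a 3 mm deep chamfer at the top. x and y as the stand's
- lower_ring_mouth (a point): centre of the top face of the lower ring, 70 mm above the surface. Ring outside diameter 34 mm, 15 mm deep (underside 55 mm above the surface), bore 20 mm, widened to 26 mm by a 4 mm deep chamfer at the top. x and y as the stand's
- sleeve: loose white plastic reducing sleeve, 43 mm tall, standing upright on the surface. Origin at the centre of its bottom, z up its axis. From the bottom: barrel of diameter 28 mm, 18 mm long, its lowest 5 mm tapered to 23 mm; flange of diameter 40 mm, 5 mm thick; collar of diameter 30 mm, 20 mm tall, where it is gripped. Bore 20 mm right through, widened to 26 mm over the top 4 mm. About 40 g
- sleeve_flange (a point): centre of the underside of the sleeve's flange, 18 mm above the sleeve's bottom. With the sleeve home it lies on the top face of the upper ring; the sleeve's bottom is then 107 mm and the collar's top 150 mm above the surface
- trap_rack: immovable grey plastic block, 60 x 150 mm (foot 66 x 156 mm), 44 mm high, with three upright sockets of diameter 19.5 mm, 36 mm deep, in a row along its y axis at y = -50, 0 and 50 mm, their floors 8 mm above the surface. Origin at the centre of the underside
- fresh_trap: loose glass gas trap with orange beads, about 70 g, a straight rod 179 mm long standing upright in one of the outer sockets of the rack. Origin at the centre of its lower end, z up its axis. From the lower end: brass fitting of diameter 10 mm, to 10 mm; a cone, to 17 mm; body of diameter 18 mm, to 162 mm; then the same cone and fitting at the top. Grip it on the top third of the body
- fresh_trap_low_end (a point): centre of the lower end of the fresh trap
- fresh_trap_top_end (a point): centre of the upper end of the fresh trap
- spent_trap: spent trap of the same make and size with dark green beads, standing in the opposite outer socket of the rack; leave it there. Both traps stand loosely in their sockets with their tops 187 mm above the surface, so carry other things round them
- leak_detector: yellow hand-held leak detector, 51 x 216 x 26 mm, lying on the surface to the left of the stand; origin at its underside
- spanner_a: small open-ended spanner, 150 mm long, lying flat to the right of the rack; origin at its underside
- spanner_b: larger open-ended spanner, 181 mm long, lying flat to the right of the rack; origin at its underside
- instrument_corner (a point): foot of the front right corner of the gas chromatograph, a fixed grey cabinet 430 mm high, solid to the arm. From this corner its front runs 490 mm to the left and slightly away from the robot, its right side 550 mm away from the robot and slightly to the right. An arm that starts left of it must draw the tool in towards its base before swinging right

How it is judged:
On the way, in this order (a step that is already met when the one before it is completed fails the run):
1. the sleeve sits home in the upper ring and has been let go (z of sleeve_flange in the frame of upper_ring_mouth between -0.003 and 0.003 m and horizontal distance between sleeve_flange and upper_ring_mouth below 0.003 m and angle between sleeve's own z axis and vertical below 0.08 rad and contact force between the fingers and sleeve below 0.3 N), for 0.2 s.
2. the fresh trap's lower end has entered the sleeve and not yet the lower ring (horizontal distance between fresh_trap_low_end and upper_ring_mouth below 0.007 m and z of fresh_trap_low_end in the frame of upper_ring_mouth below 0.015 m and z of fresh_trap_low_end in the frame of lower_ring_mouth above 0.002 m and angle between fresh_trap's own z axis and vertical below 0.15 rad), for 0.1 s.
At the end, for the whole second after the job is handed in: The sleeve is home in the upper ring and let go; the fresh trap hangs still and upright (0.07 rad) through sleeve and lower ring, its lower end 14.5 to 46 mm above the surface (base plate top at 12 mm), held by the fingers; the spent trap is in its socket (15 mm) (z of fresh_trap_low_end in the frame of ring_stand between 0.0145 and 0.046 m and horizontal distance between fresh_trap_low_end and lower_ring_mouth below 0.005 m and horizontal distance between fresh_trap_top_end and upper_ring_mouth below 0.008 m and angle between fresh_trap's own z axis and vertical below 0.07 rad and z of sleeve_flange in the frame of upper_ring_mouth between -0.004 and 0.004 m and horizontal distance between sleeve_flange and upper_ring_mouth below 0.003 m and angle between sleeve's own z axis and vertical below 0.08 rad and contact force between the fingers and fresh_trap above 2 N and contact force between the fingers and sleeve below 0.5 N and linear speed of fresh_trap below 0.02 m/s and distance of spent_trap from where it was at the start of the episode below 0.015 m and angle between spent_trap's own z axis and vertical below 0.2 rad); the arm keeps its last pose, push and grip.
It fails at once if the glass trap is forced against the stand or sleeve (over 45 N) (contact force between fresh_trap and ring_stand above 45 N or contact force between fresh_trap and sleeve above 45 N).
It fails at once if the fresh trap touches the base plate (z of fresh_trap_low_end in the frame of ring_stand below 0.0122 m and horizontal distance between fresh_trap_low_end and lower_ring_mouth below 0.02 m).
It fails at once if the spent trap is moved (distance of spent_trap from where it was at the start of the episode above 0.02 m).
It fails at once if the leak detector or a spanner is moved (distance of any of leak_detector, spanner_a, spanner_b from where it was at the start of the episode above 0.02 m).
It also fails if it takes over 69 s, if anything falls off the work surface, if the arm or the gripper's body presses on something with over 40 N, if the wrist force passes 120 N, or if a joint passes its speed limit or range.

## Robot

A 6-joint arm with a two-finger parallel gripper is mounted at the origin on a cart in front of the work surface, level with it; the furniture and walls round the work are solid. World frame = base frame: x ahead of the robot, y to its left, z up, the work surface at z = 0. Lengths are in m, angles in rad, forces in N, time in s.
With the tool pointing down it reaches from about 0.425 to 0.95 m from the base axis. Payload 3.5 kg.
Tool frame: the origin (TCP) lies at the very end of the fingers, on their centre line; the grasp point (between the pads) lies 19 mm behind it; z points along the fingers, y is the line along which they close (so a half turn about z gives the same grasp; the last joint's range is limited). The gripper opens to 85 mm and grips with 20 to 120 N. Pads are 22 mm wide; open, the fingers measure 114 mm over their backs; the gripper's body (76 mm by 85 mm) begins 54 mm behind the grasp point. The pads swing forward as they close: fully open they stand 13 mm farther back than shut.
Start: joints at [-1.384, 0.286, 1.577, -0, 1.279, -0.15], TCP at [0.223, -0.637, 0.231] pointing down, gripper open.
Joint ranges: [-2.77, 2.77], [-0.9, 2.22], [0.21, 2.48], [-1.53, 4.67], [0.24, 2.81], [-2.84, 2.84]. Speed limits (rad/s): [2.79, 2.79, 3.14, 3.14, 3.14, 3.14].

## Interface

Orientations are given as a unit quaternion [w, x, y, z].
In Python, from plant import sense, get_image, hand_in gives the robot as it stands. The module is installed in compiled form; this text tells all that it offers.
- The arm moves only by the tool arm_command, never from a script. Its argument "commands" is a list of rows, each an object with "translation": the shift along the tool's x, y, z in mm, a list of three; "rotation": the turn, a rotation vector about the tool's x, y, z in rad, a list of three. In form: [{"translation": [dx, dy, dz], "rotation": [ax, ay, az]}, ...]. A call has 1 to 5 rows; each row shifts and turns the commanded pose from where the row before left it, along the tool's axes as they then stand; what a row does not reach is not made up. A row lasts 1/8 s, in which the tool goes at most 62.5 mm and 10.7 degrees, less where a joint would pass 70% of its speed; a pose out of reach is approached as far as the arm can. A call with a gripper value outside its range is refused whole. "jaw" is the opening, from 0 (shut) to 1 (fully open), set as the call begins (left out, the last holds). The fingers move at their own pace and stop on an object; the grip force is fixed at half the most. Time passes only in rows, so rows that do not move let the fingers close. It gives the time, the measured TCP pose, the force, the opening and the grip force at its end, in the units of the state.
- sense(): the state, without advancing time (a new reading comes with each control period).
- get_image(name): name is "side" or "top"; returns a dict with "color" (480x640x3 uint8, blue, green, red), "vfov" (degrees; the focal length in pixels is half the picture's height over the tangent of half this angle, whatever the lens; pixels are square), "cx", "cy" (the principal point, pixels), "extrinsics" (4x4, takes a point from camera to world coordinates). Camera axes: x right, y down, z forward; pixel columns grow to the right and rows downward; lengths in m; the calibration is good to about 2 mm. A picture is of the moment at which its call begins. There is no depth.
- hand_in(): hands the job in; it is judged then, once.
The state is a dict: "time": time; "joint_pos": joint angles; "qvel": joint speeds; "joint_torque": joint torques, N m; "ee_pos": TCP position; "ee_rot": TCP orientation; "ft_force": force on the tool from outside, world axes, zero at the start; "ft_torque": the same for the moment, N m; "gripper_width": finger opening in m; "grasp_force": force on a finger pad.
Only numpy, scipy, OpenCV 4.12 (cv2) and the standard library are available. Lean on these libraries where they do the work, as an engineer would, in place of code of your own. Each camera call takes 0.05 s, during which the arm holds its last target. There are 200 camera calls.

## Working session

There is one attempt and no reset: what is moved stays moved. The work goes in short steps, Python scripts to look and compute and a tool call to move; the robot and the scene stay as the last step left them, time stands still between calls to the robot, and variables do not carry over. Pictures are saved under pics/ and viewed, at most 11 in all, crops included, and the job is handed in when it is done.

Besides the shell and the picture viewer there is one more tool, called in YAML: its name, and indented under it one key for each argument. arm_command: Moves the arm, as the interface text tells. Its arguments: {"type":"object","properties":{"commands":{"type":"array"},"jaw":{"type":"number"}},"required":["commands"]}

```bash
mkdir -p pics; cat > h.py <<'E'
import numpy as np, cv2
from plant import sense, get_image
def cam(n):
    d=get_image(n); h=d["color"].shape[0]
    d["f"]=h/2/np.tan(np.radians(d["vfov"])/2); d["E"]=np.array(d["extrinsics"]); return d
def ray(d,u,v):
    r=d["E"][:3,:3]@np.array([(u-d["cx"])/d["f"],(v-d["cy"])/d["f"],1]); return d["E"][:3,3],r
def onz(d,u,v,z):
    o,r=ray(d,u,v); return o+r*(z-o[2])/r[2]
def proj(d,p):
    R=d["E"][:3,:3]; c=R.T@(np.array(p)-d["E"][:3,3]); return d["f"]*c[:2]/c[2]+[d["cx"],d["cy"]]
E
python3 - <<'E'
from h import *
s=sense(); print({k:np.round(v,3) for k,v in s.items()})
for n in("side","top"):
    d=cam(n); cv2.imwrite(f"pics/{n}0.png",d["color"]); print(n,d["f"],d["cx"],d["cy"],d["E"].round(3).tolist(),[k for k in d])
E
```

```text
{'time': np.float64(0.0), 'joint_pos': array([-1.384,  0.287,  1.578,  0.   ,  1.279, -0.15 ]), 'qvel': array([-0.001,  0.   ,  0.002,  0.   , -0.   ,  0.   ]), 'joint_torque': array([ 0.0000e+00, -4.0598e+01, -2.9263e+01, -0.0000e+00,  6.0000e-03,
        0.0000e+00]), 'ee_pos': array([ 0.223, -0.636,  0.23 ]), 'ee_rot': array([-0.001,  0.986,  0.168, -0.   ]), 'ft_force': array([ 0.69 , -0.552, -0.379]), 'ft_torque': array([0.031, 0.032, 0.025]), 'grasp_force': np.float64(0.0), 'gripper_width': np.float64(0.085)}
side 548.7487980922166 314.2941232374363 241.73334832816823 [[0.91, -0.159, 0.383, -0.056], [-0.415, -0.334, 0.846, -1.316], [-0.006, -0.929, -0.37, 0.606], [0.0, 0.0, 0.0, 1.0]] ['color', 'vfov', 'cx', 'cy', 'extrinsics', 'f', 'E']
top 576.5103386403939 319.3660686890488 229.63716324852965 [[0.012, -0.991, 0.136, 0.291], [-1.0, -0.01, 0.017, -0.231], [-0.016, -0.137, -0.99, 1.295], [0.0, 0.0, 0.0, 1.0]] ['color', 'vfov', 'cx', 'cy', 'extrinsics', 'f', 'E']
```

View pics/side0.png

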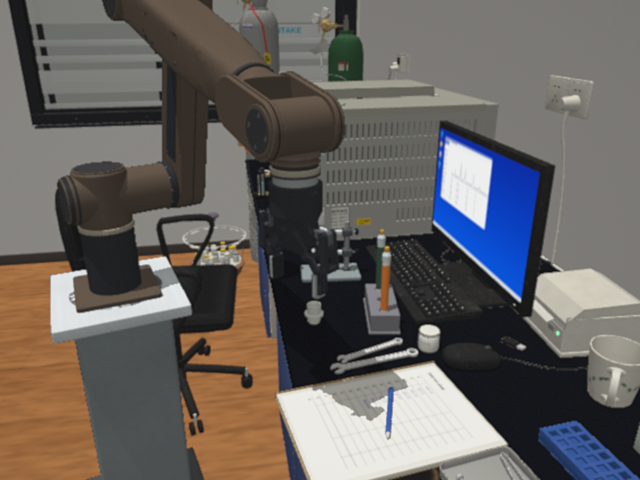

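View pics/top0.png

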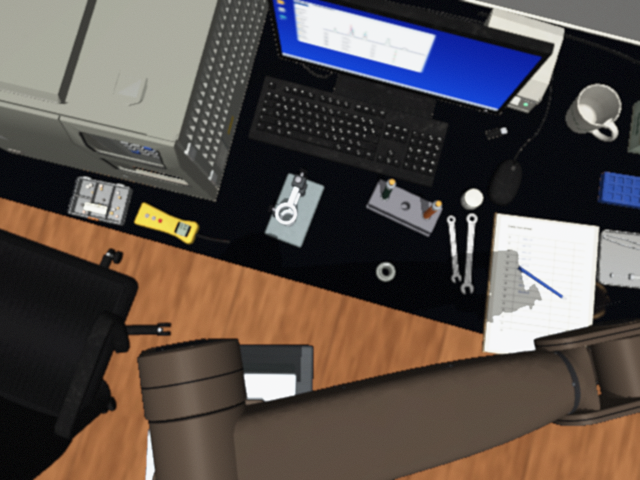

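The side view shows the rack at about (380,305), the fresh trap at (386,280) and the sleeve at (314,312), with the gripper partly hiding the stand. In the top view the upper ring is at about (286,211), the sleeve at (386,271), the rack at (405,207) and the orange trap at about (435,207).

```bash
python3 - <<'E'
from h import *
a=cv2.imread("pics/top0.png")[160:300,255:455]; b=cv2.imread("pics/side0.png")[220:345,270:420]
cv2.imwrite("pics/tc.png",cv2.resize(a,(800,560),interpolation=cv2.INTER_CUBIC)); cv2.imwrite("pics/sc.png",cv2.resize(b,(720,600),interpolation=cv2.INTER_CUBIC))
E
```

```text
(no output)
```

View pics/tc.png

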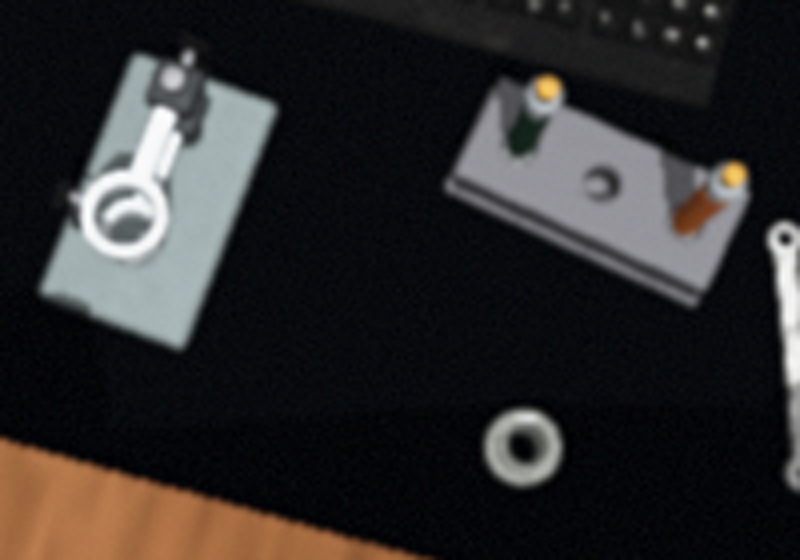

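View pics/sc.png

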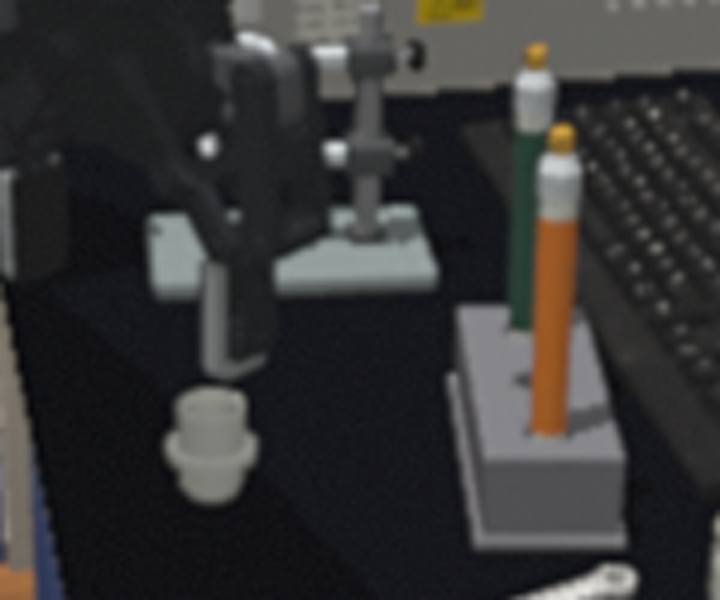

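Crops: sleeve, ring, the orange trap tip (about (438,203) in the top image) and the rack are all clear. Next I measure them with masks.

```bash
python3 - <<'E'
from h import *
d=cam("top"); s=cam("side"); im=d["color"].astype(int); hsv=cv2.cvtColor(d["color"],cv2.COLOR_BGR2HSV)
def crop(m,x0,x1,y0,y1):
    o=np.zeros(m.shape,np.uint8); o[y0:y1,x0:x1]=m[y0:y1,x0:x1]; return o
def big(m):
    c,_=cv2.findContours(m,cv2.RETR_EXTERNAL,cv2.CHAIN_APPROX_NONE); return max(c,key=cv2.contourArea)
g=im.min(2)
# sleeve
c=big(crop((g>70)*255,370,405,255,290)); e=cv2.fitEllipse(c); print("sleeve",e, [onz(d,*e[0],z).round(4)[:2] for z in(.023,.033,.043)])
h=crop((g<110)*255,378,394,264,279); 
n,l,st,ce=cv2.connectedComponentsWithStats(h); print(" hole",st[1:].tolist(),ce[1:].tolist(),[onz(d,*q,.043).round(4)[:2].tolist() for q in ce[1:]])
# ring: bright pixels
c=big(crop((g>200)*255,270,300,200,230)); 
pts=c[:,0,:]; pts=pts[(pts[:,1]>207)|(pts[:,0]<282)]
e=cv2.fitEllipse(pts.astype(np.float32)); print("ring",e,onz(d,*e[0],.125).round(4), "r px",.022*d["f"]/1.18)
# base plate
m=crop(((np.abs(hsv[...,0].astype(int)-90)<25)&(hsv[...,1]>15)&(hsv[...,1]<90)&(g>90))*255,255,335,165,255)
c=big(m); c2=cv2.convexHull(c); r=cv2.minAreaRect(c2); b=cv2.boxPoints(r); B=np.array([onz(d,*p,.012)[:2] for p in b]); print("plate",b.round(1).tolist(),B.round(4).tolist(),[np.linalg.norm(B[i]-B[i-1]).round(4) for i in range(4)])
# yellow tips
m=crop(((hsv[...,0]>12)&(hsv[...,0]<32)&(hsv[...,1]>110)&(hsv[...,2]>150))*255,375,450,170,215)
n,l,st,ce=cv2.connectedComponentsWithStats(m); print("tips",[(st[i].tolist(),ce[i].round(2).tolist(),onz(d,*ce[i],.187).round(4).tolist()) for i in range(1,n)])
# rack
m=crop(((g>85)&(hsv[...,1]<45))*255,360,446,175,240); c=cv2.convexHull(big(m)); b=cv2.boxPoints(cv2.minAreaRect(c)); B=np.array([onz(d,*p,.044)[:2] for p in b]); print("rack",b.round(1).tolist(),B.round(4).tolist(),[np.linalg.norm(B[i]-B[i-1]).round(4) for i in range(4)])
# side: tips and orange body
S=s["color"]; hs=cv2.cvtColor(S,cv2.COLOR_BGR2HSV)
m=crop(((hs[...,0]>15)&(hs[...,0]<30)&(hs[...,1]>120)&(hs[...,2]>100))*255,370,395,225,256)
n,l,st,ce=cv2.connectedComponentsWithStats(m); print("side tips",[(st[i].tolist(),ce[i].round(2).tolist()) for i in range(1,n)])
m=crop(((hs[...,0]>5)&(hs[...,0]<18)&(hs[...,1]>120)&(hs[...,2]>60))*255,370,400,257,320)
ys,xs=np.where(m); print("body",[(y,xs[ys==y].mean().round(2)) for y in(266,280,295,308)])
def tri(u,v):
    o1,r1=ray(d,*u);o2,r2=ray(s,*v); A=np.stack([r1,-r2],1); t=np.linalg.lstsq(A,o2-o1,rcond=None)[0]; return o1+r1*t[0],o2+r2*t[1]
# sleeve in side
c=big(crop((S.min(2)>60)*255,300,328,298,328)); e=cv2.fitEllipse(c); print("side sleeve",cv2.boundingRect(c),e[0])
for p in([.6,-.385,.05],): print(proj(s,p))
E
```

```text
sleeve ((385.2452087402344, 271.308837890625), (18.743671417236328, 18.77969741821289), 16.324337005615234) [array([ 0.3748, -0.3552]), array([ 0.3741, -0.3542]), array([ 0.3735, -0.3532])]
 hole [[378, 264, 2, 2, 3], [391, 264, 3, 3, 6], [382, 267, 10, 9, 73], [378, 277, 1, 2, 2], [392, 277, 2, 2, 3]] [[378.3333333333333, 264.3333333333333], [392.3333333333333, 264.6666666666667], [386.013698630137, 270.8493150684931], [378.0, 277.5], [392.6666666666667, 277.6666666666667]] [[0.3884, -0.3383], [0.388, -0.3686], [0.3745, -0.3549], [0.3599, -0.3375], [0.3599, -0.3692]]
ring ((285.66339111328125, 213.0226287841797), (20.77471923828125, 20.86497688293457), 12.324749946594238) [ 0.4857 -0.1408  0.125 ] r px 10.748497839058192
plate [[264.20001220703125, 232.89999389648438], [288.70001220703125, 171.89999389648438], [324.29998779296875, 186.10000610351562], [299.8999938964844, 247.1999969482422]] [[0.4588, -0.0848], [0.5997, -0.137], [0.5673, -0.2188], [0.4274, -0.1657]] [np.float64(0.0868), np.float64(0.1503), np.float64(0.088), np.float64(0.1496)]
tips [([389, 179, 6, 6, 26], [391.35, 181.54], [0.5399, -0.3517, 0.187]), ([436, 201, 5, 5, 22], [437.91, 203.09], [0.4979, -0.442, 0.187])]
rack [[367.79998779296875, 203.3000030517578], [380.79998779296875, 175.60000610351562], [443.5, 205.0], [430.5, 232.6999969482422]] [[0.5227, -0.3153], [0.5854, -0.344], [0.5205, -0.4812], [0.4588, -0.4519]] [np.float64(0.1508), np.float64(0.0689), np.float64(0.1518), np.float64(0.0683)]
side tips [([380, 229, 4, 5, 16], [381.31, 231.06]), ([384, 246, 6, 6, 27], [386.41, 248.19])]
body [(266, np.float64(385.43)), (280, np.float64(385.0)), (295, np.float64(384.0)), (308, np.float64(384.0))]
side sleeve (304, 300, 20, 25) (313.51055908203125, 311.93798828125)
[408.92086538 286.35791731]
```

arm_command:
  commands:
    - {"translation":[0,0,0],"rotation":[0,0,0.174]}
    - {"translation":[0,0,0],"rotation":[0,0,0.174]}
    - {"translation":[0,0,0],"rotation":[0,0,0.174]}
    - {"translation":[0,0,0],"rotation":[0,0,0.174]}
    - {"translation":[0,0,0],"rotation":[0,0,0]}
  jaw: 0.75

```text
time: 0.82
ee_pos: [0.2231, -0.6369, 0.231]
ee_rot: [-0.0, 0.984, -0.178, -0.0]
ft_force: [0.3, -0.4, 0.1]
gripper_width: 0.0639
grasp_force: 0.0
```

```bash
cat >> h.py <<'E'
from scipy.spatial.transform import Rotation as Ro
def to(p,yaw=None):
    s=sense(); w=s["ee_rot"]; R=Ro.from_quat([*w[1:],w[0]]); M=R.as_matrix()
    print("t",round(float(s["time"]),2),"pos",np.round(s["ee_pos"],4),"w",round(float(s["gripper_width"]),4),"gf",round(float(s["grasp_force"]),1),"F",np.round(s["ft_force"],1))
    print("tool mm",(M.T@(np.array(p)-s["ee_pos"])*1000).round(1),"xaxis yaw deg",np.degrees(np.arctan2(M[1,0],M[0,0])).round(1))
    T=Ro.from_matrix(np.array([[np.cos(q:=np.radians(-20.5)),np.sin(q),0],[np.sin(q),-np.cos(q),0],[0,0,-1]]))
    print("rotvec to ideal",(R.inv()*T).as_rotvec().round(4))
E
python3 -c "
from h import *
to([.3746,-.355,.15])
d=cam('top');print(onz(d,215,198,0))"
```

```text
t 0.82 pos [ 0.2231 -0.6369  0.231 ] w 0.0639 gf 0.0 F [ 0.3 -0.4  0.1]
tool mm [  43.4 -317.    81.1] xaxis yaw deg -20.5
rotvec to ideal [-0.0005  0.0003  0.0006]
[0.53985117 0.03167701 0.        ]
```

arm_command:
  commands:
    - {"translation":[5.4,-39.6,5],"rotation":[0,0,0]}
    - {"translation":[5.4,-39.6,5],"rotation":[0,0,0]}
    - {"translation":[5.4,-39.6,5],"rotation":[0,0,0]}
    - {"translation":[5.4,-39.6,10],"rotation":[0,0,0]}

```text
time: 1.38
ee_pos: [0.2996, -0.4955, 0.2067]
ee_rot: [0.001, 0.984, -0.177, 0.0]
ft_force: [0.2, 0.2, 0.1]
gripper_width: 0.0638
grasp_force: 0.0
```

arm_command:
  commands:
    - {"translation":[5.4,-39.6,15],"rotation":[0,0,0]}
    - {"translation":[5.4,-39.6,15],"rotation":[0,0,0]}
    - {"translation":[5.4,-39.6,15],"rotation":[0,0,0]}
    - {"translation":[5.4,-39.6,11],"rotation":[0,0,0]}
    - {"translation":[0,0,0],"rotation":[0,0,0]}

```text
time: 2.0
ee_pos: [0.3752, -0.3529, 0.149]
ee_rot: [-0.001, 0.984, -0.176, -0.001]
ft_force: [0.3, 0.1, 0.1]
gripper_width: 0.0639
grasp_force: 0.0
```

```bash
python3 -c "
from h import *
to([.3746,-.355,.026])
d=cam('top');s=cam('side')
a=cv2.resize(d['color'][200:320,330:450],(600,600),interpolation=cv2.INTER_CUBIC)
cv2.imwrite('pics/a.png',a)
S=s['color'];h=cv2.cvtColor(S,cv2.COLOR_BGR2HSV);print(proj(s,[.3746,-.355,0]),proj(s,[.3746,-.355,.043]),proj(s,[.3746,-.355,.0205]))"
```

```text
t 2.0 pos [ 0.3752 -0.3529  0.149 ] w 0.0639 gf 0.0 F [0.3 0.1 0.1]
tool mm [  0.4   2.4 123. ] xaxis yaw deg -20.2
rotvec to ideal [-0.0019  0.0023  0.0044]
[313.09200239 320.89841053] [312.94960219 303.47553344] [313.02458679 312.65001075]
```

arm_command:
  commands:
    - {"translation":[0,0,30],"rotation":[0,0,0]}
    - {"translation":[0,0,30],"rotation":[0,0,0]}
    - {"translation":[0,0,30],"rotation":[0,0,0]}
    - {"translation":[0,0,0],"rotation":[0,0,0]}

```text
time: 2.6
ee_pos: [0.3734, -0.3554, 0.0585]
ee_rot: [-0.002, 0.984, -0.179, -0.002]
ft_force: [0.2, 0.4, 0.7]
gripper_width: 0.0644
grasp_force: 0.0
```

```bash
python3 -c "
from h import *
to([.3746,-.355,.026])"
```

```text
t 2.6 pos [ 0.3734 -0.3554  0.0585] w 0.0644 gf 0.0 F [0.2 0.4 0.7]
tool mm [ 1.1 -0.7 32.5] xaxis yaw deg -20.6
rotvec to ideal [-0.0025  0.0039 -0.0022]
```

arm_command:
  commands:
    - {"translation":[0.5,0,17],"rotation":[0,0,0]}
    - {"translation":[0,0,16],"rotation":[0,0,0]}
    - {"translation":[0,0,0],"rotation":[0,0,0]}

```text
time: 2.98
ee_pos: [0.3747, -0.355, 0.026]
ee_rot: [-0.001, 0.984, -0.179, -0.001]
ft_force: [0.6, 0.3, 0.1]
gripper_width: 0.0639
grasp_force: 0.0
```

arm_command:
  commands:
    - {"translation":[0,0,0],"rotation":[0,0,0]}
    - {"translation":[0,0,0],"rotation":[0,0,0]}
    - {"translation":[0,0,0],"rotation":[0,0,0]}
    - {"translation":[0,0,0],"rotation":[0,0,0]}
    - {"translation":[0,0,0],"rotation":[0,0,0]}
  jaw: 0.1

```text
time: 3.6
ee_pos: [0.3758, -0.3564, 0.0282]
ee_rot: [0.001, 0.984, -0.179, 0.001]
ft_force: [0.2, 0.6, 5.7]
gripper_width: 0.0272
grasp_force: 59.3
```

```bash
python3 -c "
from h import *
for i in range(3):
  to([.3746,-.355,.026]);s=cam('side')
cv2.imwrite('pics/g.png',cv2.resize(s['color'][260:350,260:380],(800,600),interpolation=cv2.INTER_CUBIC))"
```

```text
t 3.6 pos [ 0.3758 -0.3564  0.0282] w 0.0272 gf 59.3 F [0.2 0.6 5.7]
tool mm [-1.7 -0.9  2.2] xaxis yaw deg -20.6
rotvec to ideal [ 0.0008 -0.0013 -0.0014]
t 3.65 pos [ 0.3758 -0.3564  0.0282] w 0.0273 gf 59.3 F [-0.2  1.3  4.9]
tool mm [-1.6 -0.9  2.2] xaxis yaw deg -20.6
rotvec to ideal [ 0.0008 -0.0013 -0.0014]
t 3.7 pos [ 0.3759 -0.3564  0.0282] w 0.0274 gf 59.3 F [-0.4  2.1  5. ]
tool mm [-1.7 -0.9  2.2] xaxis yaw deg -20.6
rotvec to ideal [ 0.0008 -0.0014 -0.0014]
```

View pics/g.png

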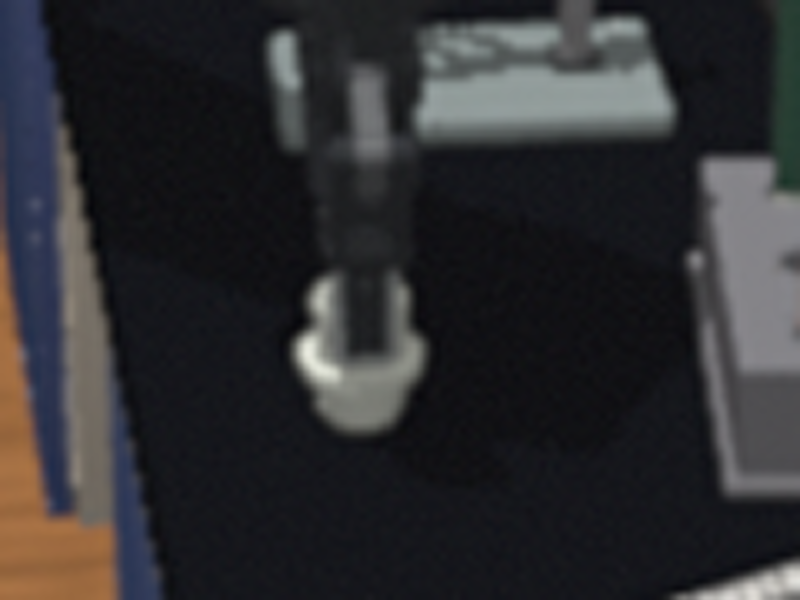

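Gripped squarely on the collar, with the fingertips on the flange at about (355,345) in the crop. Next I lift it.

arm_command:
  commands:
    - {"translation":[0,0,-15],"rotation":[0,0,0]}
    - {"translation":[0,0,-40],"rotation":[0,0,0]}
    - {"translation":[0,0,-45],"rotation":[0,0,0]}
    - {"translation":[0,0,-45],"rotation":[0,0,0]}
    - {"translation":[0,0,0],"rotation":[0,0,0]}

```text
time: 4.38
ee_pos: [0.377, -0.358, 0.1775]
ee_rot: [0.003, 0.984, -0.179, 0.003]
ft_force: [-0.5, 0.9, 0.4]
gripper_width: 0.027
grasp_force: 59.2
```

```bash
python3 -c "
from h import *
to([.4855,-.141,.172])"
```

```text
t 4.38 pos [ 0.377  -0.358   0.1775] w 0.027 gf 59.2 F [-0.5  0.9  0.4]
tool mm [  25.3 -241.3    4.4] xaxis yaw deg -20.6
rotvec to ideal [ 0.0055 -0.008  -0.0013]
```

arm_command:
  commands:
    - {"translation":[5,-40,0],"rotation":[0,0,0]}
    - {"translation":[5,-40,0],"rotation":[0,0,0]}
    - {"translation":[5,-40,0],"rotation":[0,0,0]}
    - {"translation":[5,-40,0],"rotation":[0,0,0]}
    - {"translation":[4,-40,0],"rotation":[0,0,0]}

```text
time: 5.0
ee_pos: [0.4676, -0.1753, 0.1708]
ee_rot: [-0.0, 0.984, -0.179, -0.001]
ft_force: [-1.0, 1.1, -0.4]
gripper_width: 0.0274
grasp_force: 59.2
```

arm_command:
  commands:
    - {"translation":[3.5,-39.5,0],"rotation":[0,0,0]}
    - {"translation":[0,0,0],"rotation":[0,0,0]}
    - {"translation":[0,0,0],"rotation":[0,0,0]}
    - {"translation":[0,0,0],"rotation":[0,0,0]}

```text
time: 5.5
ee_pos: [0.4847, -0.142, 0.1719]
ee_rot: [-0.0, 0.984, -0.179, -0.0]
ft_force: [-0.5, -0.2, -1.4]
gripper_width: 0.0276
grasp_force: 59.3
```

```bash
python3 -c "
from h import *
to([.4855,-.141,.172]);d=cam('top');s=cam('side')
print(proj(s,[.4855,-.141,.125]),proj(s,[.4855,-.141,.15]),proj(s,[.4855,-.141,.162]))
to([.4855,-.141,.172])
a=cv2.resize(s['color'][180:280,290:390],(400,400),interpolation=cv2.INTER_CUBIC)
b=cv2.resize(d['color'][160:260,240:340],(400,400),interpolation=cv2.INTER_CUBIC)
cv2.imwrite('pics/r.png',np.hstack([a,b]))"
```

```text
t 5.5 pos [ 0.4847 -0.142   0.1719] w 0.0276 gf 59.3 F [-0.5 -0.2 -1.4]
tool mm [ 0.4 -1.2 -0.1] xaxis yaw deg -20.7
rotvec to ideal [ 0.0001  0.0009 -0.0027]
[317.77664966 229.07629145] [317.7365862  219.68807106] [317.71716311 215.136584  ]
t 5.6 pos [ 0.4849 -0.1421  0.1721] w 0.0272 gf 59.3 F [-0.4  0.2 -1.1]
tool mm [ 0.2 -1.3  0.1] xaxis yaw deg -20.7
rotvec to ideal [ 0.0001  0.0004 -0.003 ]
```

View pics/r.png

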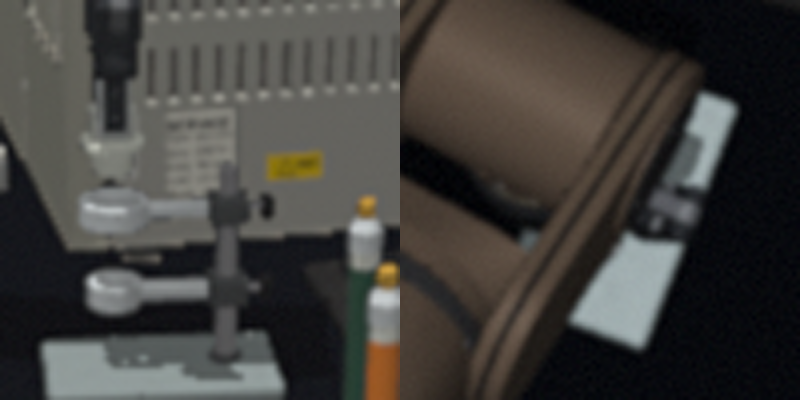

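Side crop: the ring centre is at about x=114 and the sleeve at about 113 (under 1 mm apart). The top view is hidden by the arm. I lower in steps and watch the force.

arm_command:
  commands:
    - {"translation":[0,-1,8],"rotation":[0,0,0]}
    - {"translation":[0,0,8],"rotation":[0,0,0]}
    - {"translation":[0,0,5],"rotation":[0,0,0]}
    - {"translation":[0,0,0],"rotation":[0,0,0]}

```text
time: 6.1
ee_pos: [0.4852, -0.1401, 0.1505]
ee_rot: [-0.0, 0.984, -0.179, -0.001]
ft_force: [0.3, -0.2, 0.4]
gripper_width: 0.0275
grasp_force: 59.3
```

arm_command:
  commands:
    - {"translation":[0,0,3],"rotation":[0,0,0]}
    - {"translation":[0,0,3],"rotation":[0,0,0]}
    - {"translation":[0,0,0],"rotation":[0,0,0]}

```text
time: 6.48
ee_pos: [0.4856, -0.1403, 0.1451]
ee_rot: [0.0, 0.984, -0.179, -0.0]
ft_force: [-0.1, 0.2, -0.0]
gripper_width: 0.0274
grasp_force: 59.3
```

arm_command:
  commands:
    - {"translation":[0,0,3],"rotation":[0,0,0]}
    - {"translation":[0,0,3],"rotation":[0,0,0]}
    - {"translation":[0,0,2],"rotation":[0,0,0]}
    - {"translation":[0,0,0],"rotation":[0,0,0]}

```text
time: 6.98
ee_pos: [0.4856, -0.1404, 0.1371]
ee_rot: [0.0, 0.984, -0.179, -0.0]
ft_force: [-0.1, -1.3, -0.8]
gripper_width: 0.0272
grasp_force: 59.3
```

arm_command:
  commands:
    - {"translation":[0,0,1.5],"rotation":[0,0,0]}
    - {"translation":[0,0,1.5],"rotation":[0,0,0]}
    - {"translation":[0,0,0],"rotation":[0,0,0]}

```text
time: 7.35
ee_pos: [0.4859, -0.1404, 0.1354]
ee_rot: [0.0, 0.984, -0.179, 0.0]
ft_force: [-1.7, 0.9, 5.6]
gripper_width: 0.0273
grasp_force: 59.8
```

arm_command:
  commands:
    - {"translation":[0,0,1.5],"rotation":[0,0,0]}
    - {"translation":[0,0,0],"rotation":[0,0,0]}

```text
time: 7.6
ee_pos: [0.4866, -0.1407, 0.1353]
ee_rot: [0.0, 0.984, -0.178, 0.001]
ft_force: [-2.1, 1.8, 9.9]
gripper_width: 0.0277
grasp_force: 60.2
```

arm_command:
  commands:
    - {"translation":[0,0,0],"rotation":[0,0,0]}
    - {"translation":[0,0,0],"rotation":[0,0,0]}
    - {"translation":[0,0,0],"rotation":[0,0,0]}
    - {"translation":[0,0,0],"rotation":[0,0,0]}
  jaw: 0.6

```text
time: 8.1
ee_pos: [0.4855, -0.1403, 0.1324]
ee_rot: [-0.0, 0.984, -0.179, -0.0]
ft_force: [-0.3, -0.8, -0.4]
gripper_width: 0.0512
grasp_force: 0.0
```

```bash
python3 -c "
from h import *
to([.4855,-.141,.3])"
```

```text
t 8.1 pos [ 0.4855 -0.1403  0.1324] w 0.0512 gf 0.0 F [-0.3 -0.8 -0.4]
tool mm [   0.2    0.7 -167.6] xaxis yaw deg -20.6
rotvec to ideal [-0.0001  0.0007 -0.0014]
```

arm_command:
  commands:
    - {"translation":[0,0,-20],"rotation":[0,0,0]}
    - {"translation":[0,0,-35],"rotation":[0,0,0]}
    - {"translation":[0,0,-40],"rotation":[0,0,0]}
    - {"translation":[0,0,-30],"rotation":[0,0,0]}

```text
time: 8.6
ee_pos: [0.4859, -0.1405, 0.2596]
ee_rot: [0.0, 0.984, -0.179, 0.001]
ft_force: [0.3, -0.5, -0.7]
gripper_width: 0.0513
grasp_force: 0.0
```

arm_command:
  commands:
    - {"translation":[14.5,35,0],"rotation":[0,0,0]}
    - {"translation":[14.5,35,0],"rotation":[0,0,0]}
    - {"translation":[14.5,35,0],"rotation":[0,0,0]}
    - {"translation":[14.5,35,0],"rotation":[0,0,0]}

```text
time: 9.1
ee_pos: [0.4906, -0.293, 0.2576]
ee_rot: [-0.0, 0.984, -0.179, -0.0]
ft_force: [0.5, 1.1, 0.3]
gripper_width: 0.0515
grasp_force: 0.0
```

arm_command:
  commands:
    - {"translation":[15,35,0],"rotation":[0,0,0]}
    - {"translation":[15,35,0],"rotation":[0,0,0]}
    - {"translation":[15,34,0],"rotation":[0,0,0]}
    - {"translation":[14.5,34,0],"rotation":[0,0,0]}
    - {"translation":[0,0,0],"rotation":[0,0,0]}

```text
time: 9.72
ee_pos: [0.4973, -0.4441, 0.2568]
ee_rot: [-0.0, 0.984, -0.18, -0.0]
ft_force: [-0.0, 0.7, 1.0]
gripper_width: 0.0512
grasp_force: 0.0
```

```bash
python3 -c "
from h import *
to([.498,-.442,.135]);d=cam('top');s=cam('side');to([.498,-.442,.135])
a=cv2.resize(s['color'][180:280,290:390],(400,400),interpolation=cv2.INTER_CUBIC)
b=cv2.resize(d['color'][160:260,240:340],(400,400),interpolation=cv2.INTER_CUBIC)
cv2.imwrite('pics/r2.png',np.hstack([a,b]))
for z in(.1,.15): print(proj(s,[.498,-.442,z]))
print(proj(s,[.498,-.442,.187]))"
```

```text
t 9.72 pos [ 0.4973 -0.4441  0.2568] w 0.0512 gf 0.0 F [-0.   0.7  1. ]
tool mm [  0.   -2.2 121.8] xaxis yaw deg -20.7
rotvec to ideal [-0.0002  0.0009 -0.0041]
t 9.82 pos [ 0.4977 -0.4417  0.2571] w 0.0513 gf 0.0 F [-0.  -0.2 -0.3]
tool mm [  0.5   0.3 122.1] xaxis yaw deg -20.6
rotvec to ideal [-0.0011  0.0011 -0.002 ]
[384.22079454 285.09275222]
[385.21940541 263.05028036]
[385.97986139 246.2646335 ]
```

View pics/r2.png

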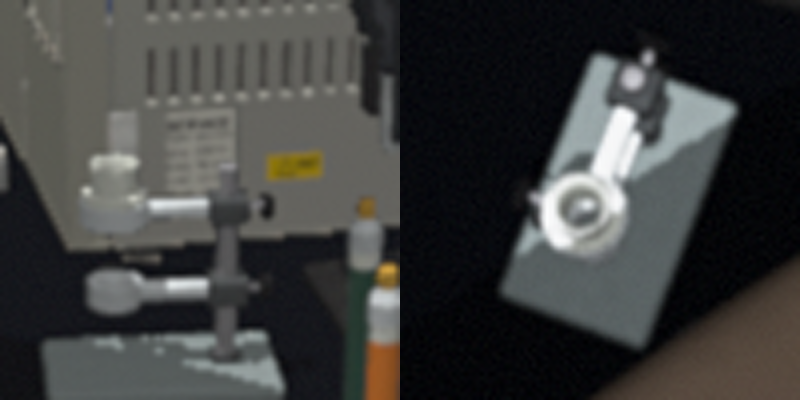

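The side crop shows the sleeve flange resting on the upper ring with the collar upright, and the top crop shows it concentric: it is seated. The fingers are over the trap, so I lower and grip.

arm_command:
  commands:
    - {"translation":[0.3,0,30],"rotation":[0,0,0]}
    - {"translation":[0,0,35],"rotation":[0,0,0]}
    - {"translation":[0,0,35],"rotation":[0,0,0]}
    - {"translation":[0,0,22],"rotation":[0,0,0]}
    - {"translation":[0,0,0],"rotation":[0,0,0]}

```text
time: 10.45
ee_pos: [0.4976, -0.4403, 0.1337]
ee_rot: [-0.001, 0.984, -0.178, -0.002]
ft_force: [0.1, 0.4, -0.4]
gripper_width: 0.0513
grasp_force: 0.0
```

arm_command:
  commands:
    - {"translation":[0,0,0],"rotation":[0,0,0]}
    - {"translation":[0,0,0],"rotation":[0,0,0]}
    - {"translation":[0,0,0],"rotation":[0,0,0]}
    - {"translation":[0,0,0],"rotation":[0,0,0]}
    - {"translation":[0,0,0],"rotation":[0,0,0]}
  jaw: 0.05

```text
time: 11.08
ee_pos: [0.4992, -0.4431, 0.1383]
ee_rot: [0.001, 0.984, -0.179, 0.002]
ft_force: [0.4, 0.5, 6.1]
gripper_width: 0.0167
grasp_force: 58.6
```

```bash
python3 -c "
from h import *
to([.498,-.442,.135])"
```

```text
t 11.07 pos [ 0.4992 -0.4431  0.1383] w 0.0167 gf 58.6 F [0.4 0.5 6.1]
tool mm [-1.5 -0.6  3.3] xaxis yaw deg -20.6
rotvec to ideal [ 0.0018 -0.0036 -0.0015]
```

arm_command:
  commands:
    - {"translation":[0,0,-10],"rotation":[0,0,0]}
    - {"translation":[0,0,-20],"rotation":[0,0,0]}
    - {"translation":[0,0,-30],"rotation":[0,0,0]}
    - {"translation":[0,0,-40],"rotation":[0,0,0]}
    - {"translation":[0,0,-40],"rotation":[0,0,0]}

```text
time: 11.7
ee_pos: [0.4977, -0.4415, 0.2777]
ee_rot: [-0.0, 0.984, -0.179, -0.001]
ft_force: [-0.2, -0.6, -1.1]
gripper_width: 0.0164
grasp_force: 58.7
```

arm_command:
  commands:
    - {"translation":[0,0,-30],"rotation":[0,0,0]}
    - {"translation":[0,0,0],"rotation":[0,0,0]}
    - {"translation":[0,0,0],"rotation":[0,0,0]}

```text
time: 12.08
ee_pos: [0.4977, -0.4414, 0.3044]
ee_rot: [-0.001, 0.984, -0.179, -0.001]
ft_force: [0.7, -0.6, -0.9]
gripper_width: 0.0164
grasp_force: 58.7
```

```bash
python3 -c "
from h import *
to([.4857,-.1405,.305]);s=cam('side');to([.4857,-.1405,.305])
cv2.imwrite('pics/t.png',cv2.resize(s['color'][150:330,320:470],(500,600),interpolation=cv2.INTER_CUBIC))
p=sense()['ee_pos']; print([proj(s,[p[0],p[1],p[2]-.1303+z]) for z in (0,.017,.162)])"
```

```text
t 12.07 pos [ 0.4977 -0.4414  0.3044] w 0.0164 gf 58.7 F [ 0.7 -0.6 -0.9]
tool mm [-1.170e+02 -2.775e+02  1.000e-01] xaxis yaw deg -20.6
rotvec to ideal [-0.0014  0.0024 -0.0014]
t 12.12 pos [ 0.4975 -0.4412  0.3034] w 0.016 gf 58.7 F [-0.1  0.4 -0.9]
tool mm [-116.8 -277.4   -0.6] xaxis yaw deg -20.6
rotvec to ideal [-0.0021  0.0038 -0.0015]
[array([385.272496  , 252.52148311]), array([385.62241106, 244.74457291]), array([388.77688867, 174.63587442])]
```

View pics/t.png

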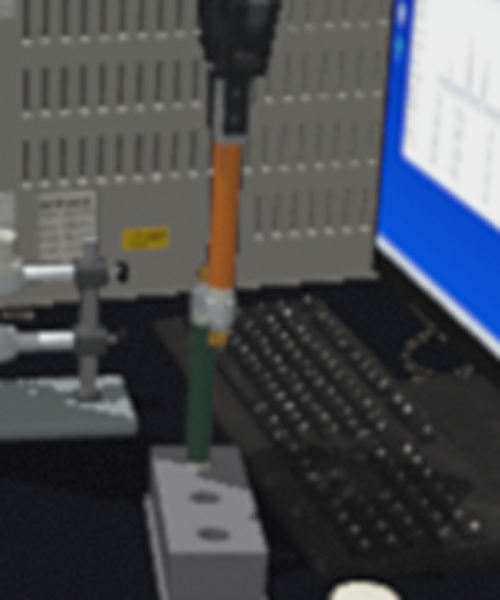

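The trap hangs upright; its lower tip is at about (217,343) in the crop, which is image (385.1,252.9) against a predicted (385.3,252.5). I carry it over to the sleeve.

arm_command:
  commands:
    - {"translation":[-14.5,-30,0],"rotation":[0,0,0]}
    - {"translation":[-14.5,-35,0],"rotation":[0,0,0]}
    - {"translation":[-14.5,-35,0],"rotation":[0,0,0]}
    - {"translation":[-14.5,-35,0],"rotation":[0,0,0]}
    - {"translation":[-14.5,-35,0],"rotation":[0,0,0]}

```text
time: 12.75
ee_pos: [0.4891, -0.2556, 0.3033]
ee_rot: [-0.001, 0.984, -0.179, -0.002]
ft_force: [-0.5, 0.3, -0.5]
gripper_width: 0.0161
grasp_force: 58.7
```

arm_command:
  commands:
    - {"translation":[-14.5,-35,0],"rotation":[0,0,0]}
    - {"translation":[-14.5,-35,0],"rotation":[0,0,0]}
    - {"translation":[-10,-25,0],"rotation":[0,0,0]}
    - {"translation":[-5,-12,0],"rotation":[0,0,0]}
    - {"translation":[0,0,0],"rotation":[0,0,0]}

```text
time: 13.38
ee_pos: [0.4862, -0.1413, 0.3048]
ee_rot: [-0.0, 0.984, -0.178, -0.001]
ft_force: [-1.2, -0.6, -0.9]
gripper_width: 0.0165
grasp_force: 58.7
```

arm_command:
  commands:
    - {"translation":[0,0,0],"rotation":[0,0,0]}
    - {"translation":[0,0,0],"rotation":[0,0,0]}

```text
time: 13.62
ee_pos: [0.4865, -0.1426, 0.3056]
ee_rot: [0.0, 0.984, -0.179, -0.0]
ft_force: [-0.0, -0.6, -0.3]
gripper_width: 0.0167
grasp_force: 58.7
```

```bash
python3 -c "
from h import *
P=[.4857,-.1405,.305]
to(P);s=cam('side');to(P);d=cam('top');to(P)
cv2.imwrite('pics/u.png',cv2.resize(s['color'][140:270,270:370],(460,598),interpolation=cv2.INTER_CUBIC))
S=s['color'];h=cv2.cvtColor(S,cv2.COLOR_BGR2HSV)
m=(h[...,0]>5)&(h[...,0]<18)&(h[...,1]>120)&(h[...,2]>60)
for y in range(150,200,8):
  x=np.where(m[y,300:345])[0]; print(y,x.mean()+300 if len(x) else None,len(x))
p=sense()['ee_pos']; print([proj(s,[p[0],p[1],p[2]-.1303+z]) for z in (0,.017,.1)], [proj(s,[P[0],P[1],z]) for z in(.15,.125,.07)])
g=S.min(2)
for y in(221,224,230,254): 
  x=np.where(g[y,305:326]>110)[0]+305; print(y,x.min() if len(x) else 0,x.max() if len(x) else 0)
"
```

```text
t 13.62 pos [ 0.4865 -0.1426  0.3056] w 0.0167 gf 58.7 F [-0.  -0.6 -0.3]
tool mm [-1.5 -1.7  0.6] xaxis yaw deg -20.7
rotvec to ideal [ 0.0002  0.0004 -0.0027]
t 13.68 pos [ 0.4865 -0.1425  0.3057] w 0.0162 gf 58.7 F [-0.8  0.2 -1.7]
tool mm [-1.5 -1.6  0.7] xaxis yaw deg -20.6
rotvec to ideal [ 0.0001  0.0002 -0.0025]
t 13.72 pos [ 0.4865 -0.1425  0.3057] w 0.0165 gf 58.7 F [ 0.5 -0.  -0.6]
tool mm [-1.4 -1.5  0.7] xaxis yaw deg -20.6
rotvec to ideal [ 0.0001  0.0002 -0.0025]
150 None 0
158 None 0
166 317.5 6
174 318.0 5
182 317.5 6
190 317.5 6
198 None 0
[array([318.31151608, 210.11296564]), array([318.28642379, 203.56290662]), array([318.16049026, 170.68939158])] [array([317.72518953, 219.61653977]), array([317.76531482, 229.0018385 ]), array([317.85172562, 249.21331299])]
221 312 323
224 313 322
230 309 325
254 313 322
```

View pics/u.png

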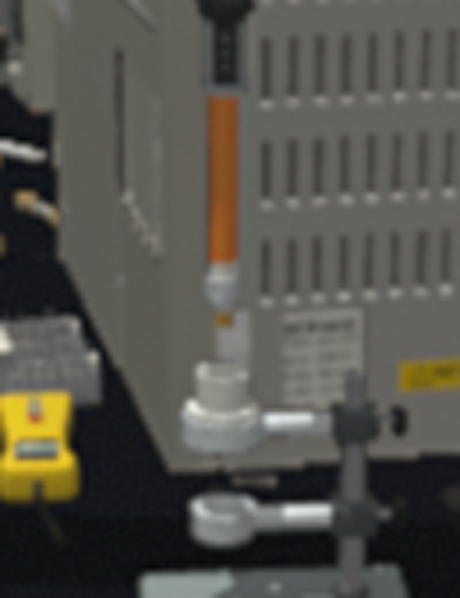

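Side crop: trap axis at x≈223, sleeve collar centre ≈222, lower ring ≈225, so they line up within a millimetre. I make a small correction and ease it down.

arm_command:
  commands:
    - {"translation":[-0.8,-1.6,8],"rotation":[0,0,0]}
    - {"translation":[0,0,10],"rotation":[0,0,0]}
    - {"translation":[0,0,10],"rotation":[0,0,0]}
    - {"translation":[0,0,8],"rotation":[0,0,0]}
    - {"translation":[0,0,0],"rotation":[0,0,0]}

```text
time: 14.35
ee_pos: [0.4859, -0.1397, 0.2686]
ee_rot: [-0.0, 0.984, -0.179, -0.001]
ft_force: [0.0, -0.8, -1.0]
gripper_width: 0.0165
grasp_force: 58.7
```

arm_command:
  commands:
    - {"translation":[0,0,3],"rotation":[0,0,0]}
    - {"translation":[0,0,3],"rotation":[0,0,0]}
    - {"translation":[0,0,3],"rotation":[0,0,0]}
    - {"translation":[0,0,0],"rotation":[0,0,0]}

```text
time: 14.85
ee_pos: [0.4862, -0.1399, 0.2605]
ee_rot: [-0.0, 0.984, -0.179, -0.0]
ft_force: [-0.7, 1.1, -0.7]
gripper_width: 0.0164
grasp_force: 58.7
```

```bash
python3 -c "
from h import *
to([.4857,-.1405,.162])"
```

```text
t 14.85 pos [ 0.4862 -0.1399  0.2605] w 0.0164 gf 58.7 F [-0.7  1.1 -0.7]
tool mm [-0.2  0.7 98.5] xaxis yaw deg -20.6
rotvec to ideal [-0.      0.0005 -0.0014]
```

arm_command:
  commands:
    - {"translation":[0,0.3,2],"rotation":[0,0,0]}
    - {"translation":[0,0,3],"rotation":[0,0,0]}
    - {"translation":[0,0,3],"rotation":[0,0,0]}
    - {"translation":[0,0,0],"rotation":[0,0,0]}

```text
time: 15.35
ee_pos: [0.4861, -0.1402, 0.2524]
ee_rot: [-0.0, 0.984, -0.179, -0.0]
ft_force: [0.2, 0.1, -1.2]
gripper_width: 0.0165
grasp_force: 58.7
```

arm_command:
  commands:
    - {"translation":[0,0,4],"rotation":[0,0,0]}
    - {"translation":[0,0,4],"rotation":[0,0,0]}
    - {"translation":[0,0,4],"rotation":[0,0,0]}
    - {"translation":[0,0,0],"rotation":[0,0,0]}

```text
time: 15.85
ee_pos: [0.486, -0.1401, 0.2403]
ee_rot: [-0.0, 0.984, -0.179, -0.0]
ft_force: [0.5, 1.0, -2.1]
gripper_width: 0.0161
grasp_force: 58.7
```

arm_command:
  commands:
    - {"translation":[0,0,5],"rotation":[0,0,0]}
    - {"translation":[0,0,6],"rotation":[0,0,0]}
    - {"translation":[0,0,6],"rotation":[0,0,0]}
    - {"translation":[0,0,0],"rotation":[0,0,0]}

```text
time: 16.35
ee_pos: [0.4858, -0.1401, 0.2229]
ee_rot: [-0.0, 0.984, -0.179, -0.001]
ft_force: [-0.5, -0.3, -0.7]
gripper_width: 0.0161
grasp_force: 58.7
```

arm_command:
  commands:
    - {"translation":[0,0,5],"rotation":[0,0,0]}
    - {"translation":[0,0,5],"rotation":[0,0,0]}
    - {"translation":[0,0,5],"rotation":[0,0,0]}
    - {"translation":[0,0,0],"rotation":[0,0,0]}

```text
time: 16.85
ee_pos: [0.4859, -0.1401, 0.2081]
ee_rot: [-0.0, 0.984, -0.179, -0.001]
ft_force: [0.5, 0.7, -0.7]
gripper_width: 0.0163
grasp_force: 58.7
```

```bash
python3 -c "
from h import *
P=[.486,-.1402,.162]
to(P);s=cam('side')
a=cv2.resize(s['color'][190:270,290:360],(525,600),interpolation=cv2.INTER_CUBIC)
cv2.imwrite('pics/v.png',a); print([proj(s,[.486,-.1402,sense()['ee_pos'][2]-.1303])])"
```

```text
t 16.85 pos [ 0.4859 -0.1401  0.2081] w 0.0163 gf 58.7 F [ 0.5  0.7 -0.7]
tool mm [ 0.2  0.1 46.1] xaxis yaw deg -20.6
rotvec to ideal [-0.0002  0.0014 -0.0014]
[array([317.89634502, 246.16227089])]
```

View pics/v.png

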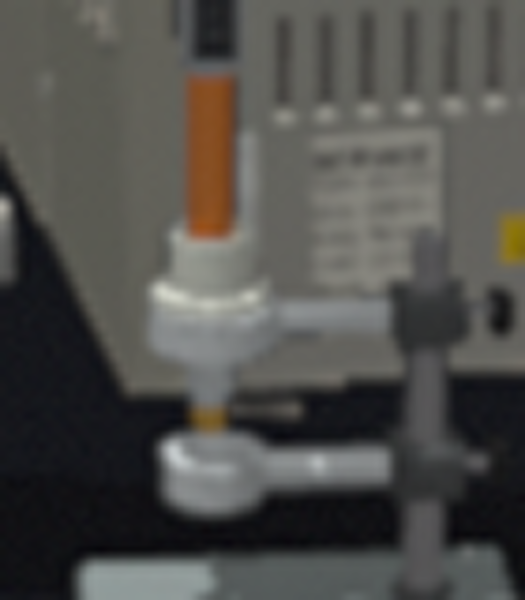

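The trap is through the sleeve; its tip at about (208,430) is centred over the lower ring (x≈211). I ease it on down.

arm_command:
  commands:
    - {"translation":[0,0,4],"rotation":[0,0,0]}
    - {"translation":[0,0,5],"rotation":[0,0,0]}
    - {"translation":[0,0,5],"rotation":[0,0,0]}
    - {"translation":[0,0,4],"rotation":[0,0,0]}
    - {"translation":[0,0,0],"rotation":[0,0,0]}

```text
time: 17.52
ee_pos: [0.486, -0.1401, 0.1903]
ee_rot: [-0.0, 0.984, -0.179, -0.0]
ft_force: [-0.1, -0.3, -1.1]
gripper_width: 0.0164
grasp_force: 58.7
```

arm_command:
  commands:
    - {"translation":[0,0,3],"rotation":[0,0,0]}
    - {"translation":[0,0,3],"rotation":[0,0,0]}
    - {"translation":[0,0,3],"rotation":[0,0,0]}
    - {"translation":[0,0,0],"rotation":[0,0,0]}

```text
time: 18.02
ee_pos: [0.486, -0.1401, 0.1814]
ee_rot: [-0.0, 0.984, -0.179, -0.0]
ft_force: [0.2, -0.3, -1.0]
gripper_width: 0.0166
grasp_force: 58.7
```

arm_command:
  commands:
    - {"translation":[0,0,3],"rotation":[0,0,0]}
    - {"translation":[0,0,3],"rotation":[0,0,0]}
    - {"translation":[0,0,2],"rotation":[0,0,0]}
    - {"translation":[0,0,0],"rotation":[0,0,0]}

```text
time: 18.52
ee_pos: [0.4861, -0.1402, 0.1736]
ee_rot: [-0.0, 0.984, -0.179, -0.0]
ft_force: [1.2, 0.4, -0.9]
gripper_width: 0.0161
grasp_force: 58.7
```

arm_command:
  commands:
    - {"translation":[0,0,3],"rotation":[0,0,0]}
    - {"translation":[0,0,3],"rotation":[0,0,0]}
    - {"translation":[0,0,3],"rotation":[0,0,0]}
    - {"translation":[0,0,2],"rotation":[0,0,0]}
    - {"translation":[0,0,0],"rotation":[0,0,0]}

```text
time: 19.15
ee_pos: [0.4861, -0.1402, 0.1626]
ee_rot: [-0.0, 0.984, -0.179, -0.0]
ft_force: [0.0, -0.4, -0.6]
gripper_width: 0.0164
grasp_force: 58.7
```

```bash
python3 -c "
from h import *
P=[.486,-.1402,.162]
to(P);s=cam('side');to(P)
a=cv2.resize(s['color'][190:280,290:360],(466,600),interpolation=cv2.INTER_CUBIC)
cv2.imwrite('pics/w.png',a); z=sense()['ee_pos'][2]-.1303
print(z,[proj(s,[.486,-.1402,q]) for q in(z,z+.01,.012)])
h=cv2.cvtColor(s['color'],cv2.COLOR_BGR2HSV)
m=(h[...,0]>12)&(h[...,0]<32)&(h[...,1]>90)&(h[...,2]>60); ys,xs=np.where(m[250:285,305:332]); print('brass rows',ys.min()+250,ys.max()+250,xs.mean()+305) if len(ys) else print('none')"
```

```text
t 19.15 pos [ 0.4861 -0.1402  0.1626] w 0.0164 gf 58.7 F [ 0.  -0.4 -0.6]
tool mm [-0.1  0.   0.6] xaxis yaw deg -20.6
rotvec to ideal [-0.      0.0003 -0.0014]
t 19.2 pos [ 0.4862 -0.1402  0.1628] w 0.0164 gf 58.7 F [ 0.7 -0.5 -1.2]
tool mm [-0.2  0.   0.8] xaxis yaw deg -20.6
rotvec to ideal [ 0.      0.0002 -0.0014]
0.03246850916557997 [array([317.96597003, 262.60893918]), array([317.95090234, 259.04968321]), array([317.996567  , 269.83649029])]
brass rows 261 263 317.85714285714283
```

View pics/w.png

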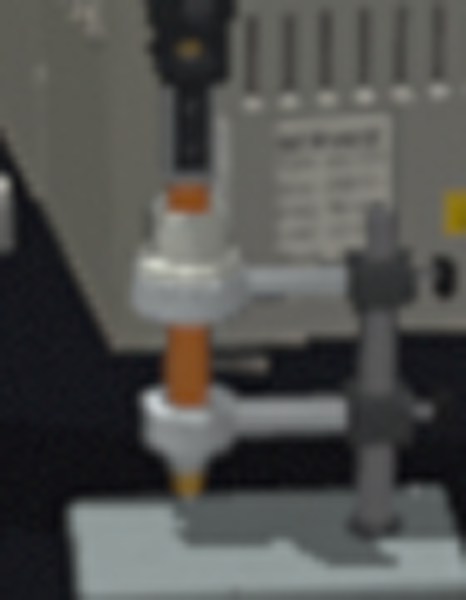

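The brass fitting shows below the lower ring at about (188,485). The lower end is at z≈32 mm, clear of the base, the fingers are above the sleeve, and forces are near zero.

```bash
python3 -c "
from plant import hand_in
print(hand_in())"
```

```text
the job is handed in; nothing more can be done
None
```

I handed the job in with the sleeve seated and let go. The fresh trap is held upright through both rings, its lower end about 32 mm above the surface and clear of the base. Hand-in gave no verdict.

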